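# Shut the lens case and lift the clean red lens with the tongs

### The job

Gently lower the lid of the lens case until it is fully shut, then take the sprung tongs out of their stand and use them to pick up the lens with the red band from the mat behind the case; the lenses are freshly cleaned, so the gripper and arm must not touch them. Finish while still holding: the red lens squeezed between the tongs' jaws and hanging still at least 10 cm above the desk top, the case still shut. Leave the yellow lens and the other things on the desk where they are.

Things in the scene. Friction and masses are not known exactly. Their poses are not given: they have to be found in the camera images.
- lens_case: fixed lens case on a black base plate 172 x 156 x 6 mm. Origin: underside of the plate, straight below the hinge line. Its -x side carries the aluminium box (86 mm along x, 144 mm along y, rim 38 mm above the desk), its +x side a black rubber mat (58 x 140 mm, centre 47 mm from the origin, top 9 mm above the desk) with two lenses standing on it, one at +y, one at -y, about 70 mm apart
- lid_hinge (a point): middle of the lid's hinge line, 40 mm above the desk over the case's origin; the line runs along the case's y axis
- case_lid (a joint): lid angle (rad): 0 = fully shut, flat on the box; about 2.05 to 2.3 at the start, leaning back over the mat, upper edge about 115 mm above the desk. Friction holds it at any angle; about 1 to 1.5 N at its outer edge moves it, so it has to be pushed all the way down
- lid_tab (a point): middle of the white finger tab at the lid's outer edge, 93 mm from the hinge line. The blue lid is a plate 4 mm thick and 146 mm wide along the hinge line, its middle plane through that line, reaching 91 mm out from it (the tab 97 mm); shut, its top lies 42 mm above the desk
- tongs_stand: fixed wooden stand, foot 60 x 100 mm, with a pocket open at the top, 30 mm (x) by 72 mm (y), floor 5 mm and rim 22 mm above the desk. Origin at its underside. The tongs stand upright in the pocket, axes along the stand's; they come out straight up
- tongs_grip (a point): point half-way between the two green grip bars of the upright tongs (70 g), where they are pinched, about 58 mm above the desk in the stand. The bars are round, 12 mm thick, 24 mm long along the tongs' x axis, 42 mm over their outsides along y when the tongs are open. The steel bridge on top (14 x 28 mm) ends 38 mm above this point; nothing else stands out beside the bars down to 20 mm below it
- tongs_jaws (a point): point half-way between the jaws, 45 mm straight below tongs_grip, 13 mm above the desk in the stand. The jaws are rubber plates 22 mm wide (x), 16 mm tall (they end 8 mm below this point), 54 mm apart when open, 66 mm over their outsides. They sink 2 mm as they close on 26 mm
- tongs: the tongs, origin between the jaws' lower ends. Squeezing the bars together along the tongs' y closes the jaws; springs open them (4 N on each bar at first, 7.5 N with the jaws 26 mm apart). Each mm that the bars come together closes the jaws by 2.4 mm: bars 36 mm over all leave 39 mm between the jaws. Pinched part-way, the tongs can be carried with the jaws open
- tongs_left: leg of the tongs at its +y side with green bar and jaw; origin on its hinge at the top, 32 mm above tongs_grip
- tongs_right: the other leg, at the tongs' -y side; origin on its hinge at the top
- lens_red: mounted lens to be lifted: upright dark steel cylinder, 26 mm diameter, 16 mm high (18 with the glass), 30 g, with a red band; origin at the middle of its underside
- lens_red_center (a point): centre of the red-banded lens, 8 mm above its underside, 17 mm above the desk while it stands on the mat
- lens_yellow: same lens with a yellow band, to be left standing; origin at the middle of its underside
- mug: white mug, 95 mm tall, bystander at the left front; origin at its underside
- lens_spray: blue spray bottle, 182 mm tall, bystander at the back; origin at its underside
- specs_black: black spectacles lying at the back, bystander
- pliers_nose: blue-handled pliers lying at the right, bystander
Not all that is in view belongs to the job. Leave any blue look-alike of the tongs alone.

How it is judged:
On the way, in this order (a step that is already met when the one before it is completed fails the run):
1. the lid is fully shut (value of joint case_lid below 0.08 rad), for 0.2 s.
2. the tongs are held by the fingers, lifted clear of their stand (z of tongs_jaws in the frame of tongs_stand above 0.04 m and contact force between the fingers and tongs above 1 N), for 0.2 s.
At the end, for the whole second after the job is handed in: Lid shut (under 0.08 rad); the fingers grip both legs of the tongs, both jaws press on the red lens (over 0.4 N each), its centre is more than 95 mm above the desk top and at rest (under 0.03 m/s), and neither it nor the tongs lean on case, stand or other lens (value of joint case_lid below 0.08 rad and height (world z) of lens_red_center above 0.095 m and contact force between each of tongs_left, tongs_right and lens_red above 0.4 N and contact force between the fingers and tongs_left above 1 N and contact force between the fingers and tongs_right above 1 N and contact force between each of lens_case, lens_yellow and lens_red below 0.05 N and contact force between each of tongs_stand, lens_case and tongs below 0.05 N and linear speed of lens_red below 0.03 m/s); the arm keeps its last pose, push and grip.
It fails at once if the gripper or arm touches a lens (contact force between any of the fingers, the arm and lens_red above 0.3 N or contact force between any of the fingers, the arm and lens_yellow above 0.3 N).
It fails at once if the lid is slammed (faster than 4 rad/s) (velocity of joint case_lid below -4 rad/s).
It fails at once if the yellow lens is moved by more than 20 mm (distance of lens_yellow from where it was at the start of the episode above 0.02 m).
It fails at once if a bystander is moved by more than 30 mm (distance of any of mug, lens_spray, specs_black, pliers_nose from where it was at the start of the episode above 0.03 m).
It also fails if it takes over 67 s, if anything falls off the work surface, if the arm or the gripper's body presses on something with over 40 N, if the wrist force passes 120 N, or if a joint passes its speed limit or range.

### The arm

A 7-joint arm with a two-finger parallel gripper is mounted at the origin on a cart in front of the work surface, level with it; the furniture and walls round the work are solid. World frame = base frame: x ahead of the robot, y to its left, z up, the work surface at z = 0. Lengths are in m, angles in rad, forces in N, time in s.
With the tool pointing down it reaches from about 0.425 to 0.875 m from the base axis. Payload 4.7 kg.
Tool frame: the origin (TCP) lies at the very end of the fingers, on their centre line; the grasp point (between the pads) lies 19 mm behind it; z points along the fingers, y is the line along which they close (so a half turn about z gives the same grasp; the last joint's range is limited). The gripper opens to 87 mm and grips with 3 to 60 N. Pads are 19 mm wide; open, the fingers measure 117 mm over their backs; the gripper's body (75 mm by 190 mm) begins 51 mm behind the grasp point.
Start: joints at [1.251, 0.321, -0.07, 1.45, 0.023, 1.371, -0.057], TCP at [0.213, -0.614, 0.223] pointing down, gripper open.
Joint ranges: [-2.86, 2.86], [-0.3, 2.09], [-1.38, 1.24], [0.06, 2.45], [-1.56, 4.7], [0.09, 2.05], [-2.69, 2.69]. Speed limits (rad/s): [2.57, 2.57, 3.14, 3.14, 3.14, 3.14, 3.14].

### API

Orientations are given as a rotation vector (axis times angle).
In Python, from bench import ctrl, vision gives the robot as it stands.
- The arm moves only by the tool jog_arm, never from a script. Its argument "increments" is a list of rows, each an object of numbers: "tx", "ty", "tz": the shift along the tool's x, y, z in mm; "wx", "wy", "wz": the turn, a rotation vector about the tool's x, y, z in rad; "gripper": the opening, from 0 (shut) to 1 (fully open). In form: [{"tx": .., "ty": .., "tz": .., "wx": .., "wy": .., "wz": .., "gripper": ..}, ...]. A call has exactly 5 rows; each row is the pose to reach, as a shift and turn from the pose commanded when the call began, along the tool's axes at that moment; what a row does not reach only later rows make up. A row lasts 1/12 s, in which the tool goes at most 41.7 mm and 7.16 degrees, less where a joint would pass 70% of its speed; a pose out of reach is approached as far as the arm can. A call with a gripper value outside its range is refused whole. The fingers move at their own pace and stop on an object; "grip_force" is the grip in N (left out, the last holds). Time passes only in rows, so rows that repeat a pose let the fingers close, or fill a call up. It gives the time, the measured TCP pose, the force, the opening and the grip force at its end, in the units of the state.
- ctrl.get_state(): the state, without advancing time (a new reading comes with each control period).
- vision.get_image(name): name is "scene" or "top"; returns a dict with "color" (420x560x3 uint8, blue, green, red), "fx", "fy", "cx", "cy" (pixels), "k1" (the pictures are not rectified: a ray, as slopes to the right and down, at radius r is drawn at 1 + k1 r^2 times it, then the intrinsics apply), "extrinsics" (4x4, takes a point from world to camera coordinates). Camera axes: x right, y down, z forward; pixel columns grow to the right and rows downward; lengths in m; the calibration is good to about 2 mm. A picture is of the moment at which its call begins. There is no depth.
- ctrl.close_job(): hands the job in; it is judged then, once.
Trained networks look in the newest picture that a camera, given by its name, has taken for a name from the list of things; names that differ only in an ending like _2 or _b are one class to them, and where a whole thing is asked for, a point or a joint stands for the part that bears it (a point fixed in the world has none). Each returns a list of dicts, best first, with "conf" (0 to 1); they miss things now and then, are a little off and sometimes report something else, mostly with a low value. They report only what shows in the picture. A call takes as long as a camera call. They do not tell look-alikes from the thing itself.
- vision.spot_in(camera, thing): "bbox" ([left, top, right, bottom] in pixels, round what is visible of it).
The state is a dict: "time": time; "joint_positions": joint angles; "qd": joint speeds; "joint_torque": joint torques, N m; "position": TCP position; "tool_rot": TCP orientation; "ft_force": force on the tool from outside, world axes, zero at the start; "torque": the same for the moment, N m; "grip_width": opening from 0.0 (shut) to 1.0 (fully open); "grip_force": force on a finger pad.
Only numpy, scipy, OpenCV 4.12 (cv2) and the standard library are available. Lean on these libraries where they do the work, as an engineer would, in place of code of your own. Each camera call takes 0.05 s, during which the arm holds its last target. There are 200 camera calls.

## Working session

There is one attempt and no reset: what is moved stays moved. The work goes in short steps, Python scripts to look and compute and a tool call to move; the robot and the scene stay as the last step left them, time stands still between calls to the robot, and variables do not carry over. Pictures are saved under pics/ and viewed, at most 12 in all, crops included, and the job is handed in when it is done.

Besides the shell and the picture viewer there is one more tool, called after ">>>" as name(argument=value, ...), one argument or row to a line, values as JSON. jog_arm: Moves the arm, as the interface text tells. Its arguments: {"type":"object","properties":{"increments":{"type":"array"},"grip_force":{"type":"number"}},"required":["increments"]}

```bash
ls; mkdir -p pics; cat > h.py <<'E'
import numpy as np, cv2
from bench import ctrl, vision
from scipy.spatial.transform import Rotation as R
def img(n): return vision.get_image(n)
def ray(d,px):
    xd=(px[0]-d["cx"])/d["fx"]; yd=(px[1]-d["cy"])/d["fy"]
    x,y=xd,yd
    for _ in range(20):
        s=1+d["k1"]*(x*x+y*y); x,y=xd/s,yd/s
    E=np.array(d["extrinsics"]); Rm=E[:3,:3]; t=E[:3,3]
    return -Rm.T@t, Rm.T@np.array([x,y,1])
def atz(d,px,z):
    o,v=ray(d,px); return o+v*(z-o[2])/v[2]
def proj(d,p):
    E=np.array(d["extrinsics"]); c=E[:3,:3]@np.array(p)+E[:3,3]; x,y=c[:2]/c[2]
    s=1+d["k1"]*(x*x+y*y); return np.array([d["fx"]*x*s+d["cx"],d["fy"]*y*s+d["cy"]])
def tri(ds,pxs):
    A=np.zeros((3,3));b=np.zeros(3)
    for d,p in zip(ds,pxs):
        o,v=ray(d,p); v=v/np.linalg.norm(v); M=np.eye(3)-np.outer(v,v); A+=M;b+=M@o
    return np.linalg.solve(A,b)
E
python3 - <<'E'
from h import *
s=ctrl.get_state(); print(s)
for n in ("scene","top"):
    d=img(n); cv2.imwrite(f"pics/{n}0.png",d["color"])
    print(n,d["fx"],d["cx"],d["cy"],d["k1"],np.round(d["extrinsics"],3).tolist())
    for t in ["lens_case","case_lid","lid_tab","tongs_stand","tongs","tongs_grip","lens_red","lens_yellow","mug","lens_spray"]:
        print(t,[(np.round(r["bbox"]).tolist(),round(r["conf"],2)) for r in vision.spot_in(n,t)][:3])
E
```

```text
pics
{'time': 0.0, 'joint_positions': array([ 1.2510865 ,  0.32185126, -0.070105  ,  1.45168656,  0.02256255,
        1.37079013, -0.0568937 ]), 'qd': array([ 1.28238972e-03,  2.57604348e-04,  2.03377704e-03,  1.91900800e-03,
        3.23172794e-04, -9.28997663e-05,  5.54783891e-04]), 'joint_torque': array([-3.05006843e-04, -4.91294432e+01, -4.03828695e-01, -3.12533247e+01,
       -6.38627680e-02,  4.36140457e-02,  1.69376176e-04]), 'position': array([ 0.21276318, -0.61359971,  0.2214375 ]), 'tool_rot': array([-3.09603835e+00, -5.21674259e-01,  5.93611879e-04]), 'ft_force': array([-0.29477144,  0.51518027,  1.1733567 ]), 'torque': array([ 0.02510449, -0.01558645, -0.0137424 ]), 'grip_force': 0.0, 'grip_width': 1.0037293147065833}
scene 426.89196819660214 279.15183353613895 211.62820556113462 -0.11384189883622159 [[-0.644, -0.765, -0.002, 0.383], [-0.381, 0.323, -0.866, 0.316], [0.663, -0.557, -0.5, 0.766], [0.0, 0.0, 0.0, 1.0]]
lens_case [([293.0, 184.0, 373.0, 256.0], 0.57)]
case_lid [([305.0, 182.0, 341.0, 231.0], 0.81), ([304.0, 221.0, 318.0, 234.0], 0.42)]
lid_tab [([310.0, 184.0
[... 571 characters left out ...]
.0, 248.0], 0.65)]
top 426.2434584365938 280.04421014835316 207.3324629180068 -0.03634298918141233 [[0.028, -0.999, -0.02, 0.005], [-0.993, -0.026, -0.111, 0.617], [0.11, 0.023, -0.994, 1.269], [0.0, 0.0, 0.0, 1.0]]
lens_case [([307.0, 199.0, 367.0, 268.0], 0.59)]
case_lid [([310.0, 212.0, 358.0, 242.0], 0.84)]
lid_tab [([314.0, 210.0, 359.0, 238.0], 0.85)]
tongs_stand [([229.0, 234.0, 262.0, 252.0], 0.8)]
tongs [([237.0, 240.0, 259.0, 245.0], 0.62)]
tongs_grip [([305.0, 200.0, 368.0, 266.0], 0.75), ([128.0, 256.0, 173.0, 289.0], 0.36)]
lens_red []
lens_yellow []
mug [([127.0, 255.0, 175.0, 290.0], 0.73)]
lens_spray [([211.0, 133.0, 238.0, 165.0], 0.62), ([309.0, 208.0, 359.0, 241.0], 0.25)]
```

```bash
python3 - <<'E'
import cv2
a=cv2.imread("pics/scene0.png"); b=cv2.imread("pics/top0.png")
cv2.imwrite("pics/c1.png",cv2.resize(a[165:325,200:400],None,fx=3.75,fy=3.75,interpolation=cv2.INTER_CUBIC))
cv2.imwrite("pics/c2.png",cv2.resize(b[180:310,200:390],None,fx=4,fy=4,interpolation=cv2.INTER_CUBIC))
E
```

```text
(no output)
```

View pics/scene0.png

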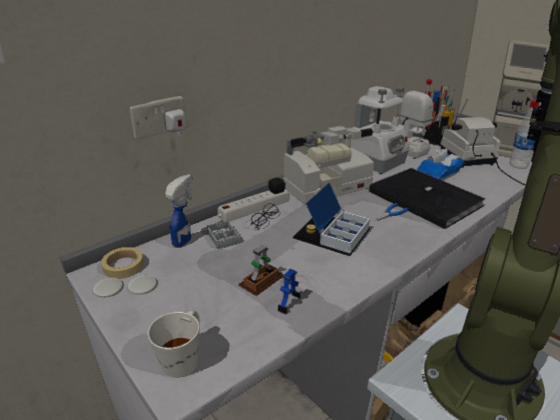

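```bash
true
```

```text
(no output)
```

View pics/c1.png

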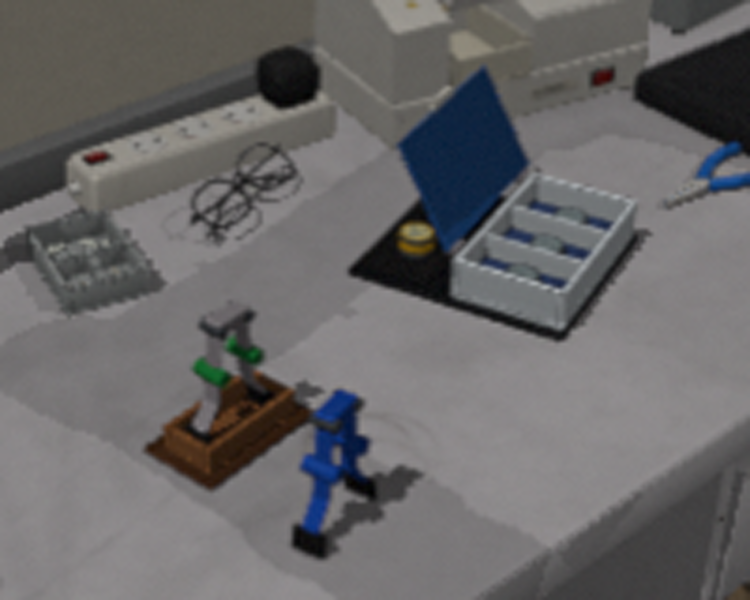

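View pics/c2.png

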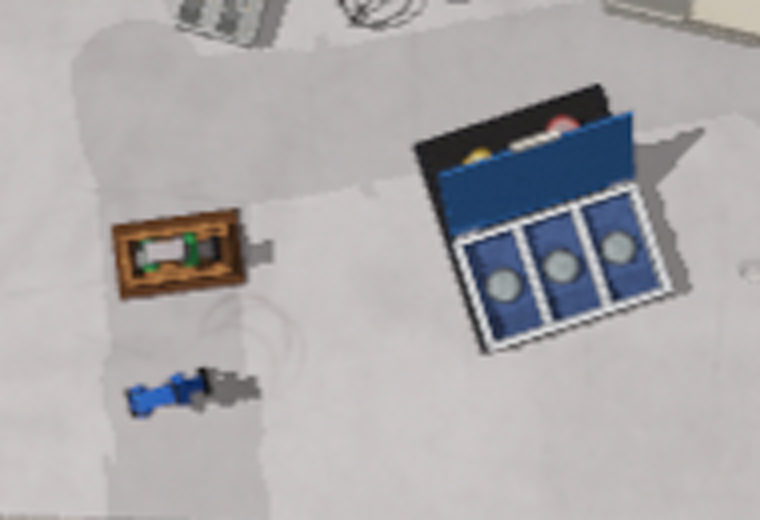

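The scene and crops show these things, in full-picture pixels.

- **Tongs:** the green-barred pair stands upright in the brown stand at scene (261,263), top (243,243). The blue look-alike at scene (290,290), top (242,277) is ruled out by its colour and because it is not in the stand.
- **Case:** it is at top (337,235), with the lid open.
- **Lenses:** red is at top (340,211) and yellow at top (320,219). Both are partly hidden behind the lid.

```bash
python3 - <<'E'
from h import *
from scipy.optimize import least_squares
d=img("top"); s=img("scene")
f=lambda u,v:(200+u/4-.4,180+v/4-.4); g=lambda u,v:(200+u/3.75-.4,165+v/3.75-.4)
def fit(model,obs,x0):
    r=lambda x:np.concatenate([proj(c,[x[0]+np.cos(x[2])*p[0]-np.sin(x[2])*p[1],x[1]+np.sin(x[2])*p[0]+np.cos(x[2])*p[1],p[2]])-q for c,p,q in model])
    o=least_squares(r,x0,loss="soft_l1"); print(np.round(o.x,4),np.round(r(o.x),1).tolist()); return o.x
rim=.038
# box: x -86..0 roughly ; plate x -? fit rim corners
P=[]
for p,q in [((0,72,rim),f(458,238)),((0,-72,rim),f(635,185)),((-86,-72,rim),f(670,290)),((-86,72,rim),f(488,350))]:
    P.append((d,(p[0]/1e3-.003,p[1]/1e3,p[2]),q))
for p,q in [((-.089,.072,.038),g(563,290)),((-.089,-.072,.038),g(636,200)),((-.003,.072,.038),g(455,262)),((-.003,-.072,.038),g(540,178))]: P.append((s,p,q))
x=fit(P,None,[.6,-.1,0])
c,sn=np.cos(x[2]),np.sin(x[2])
RT=np.array([[c,-sn],[sn,c]])
for q in [(602,85),(415,143),(488,353)]: print("plate corner in case frame",RT.T@(atz(d,f(*q),.006)[:2]-x[:2]))
for n,q in [("red",(562,122)),("yel",(480,156))]: 
    w=atz(d,f(*q),.026); print(n,w,RT.T@(w[:2]-x[:2]))
w=atz(s,g(417,230),.026); print("yel scene",w,RT.T@(w[:2]-x[:2]))
tab=tri([d,s],[f(535,140),g(440,103)]);print("tab",tab,RT.T@(tab[:2]-x[:2]))
# lid upper corners: triangulate
for q1,q2 in [((438,173),(400,148)),((634,112),(484,70))]:
    w=tri([d,s],[f(*q1),g(*q2)]); print("lid corner",w,RT.T@(w[:2]-x[:2]))
P=[(d,(.03,.05,.004),f(113,225)),(d,(.03,-.05,.004),f(240,209)),(d,(-.03,-.05,.004),f(245,285)),(d,(-.03,.05,.004),f(122,298)),(s,(-.03,.05,.004),g(210,487)),(s,(.03,.05,.004),g(147,447)),(s,(-.03,-.05,.004),g(313,405))]
y=fit(P,None,[.55,.1,0])
w=atz(d,f(165,251),.096);print("bridge",w)
b=[tri([d,s],[f(145,255),g(212,373)]),tri([d,s],[f(192,250),g(245,352)])];print("bars",b,(b[0]+b[1])/2)
for n in("spray",):
    print(atz(d,(224,150),.18))
E
```

```text
[ 0.5467 -0.1485  0.325 ] [-0.9, 0.5, 0.3, -0.3, 0.4, 0.8, 0.2, -0.0, 0.2, 0.7, 0.7, 0.2, -0.8, -1.2, -1.4, -1.7]
plate corner in case frame [ 0.07889854 -0.07641445]
plate corner in case frame [0.07845071 0.07658007]
plate corner in case frame [-0.09270067  0.07127454]
red [ 0.6138966  -0.16258405  0.026     ] [ 0.05915107 -0.03475431]
yel [ 0.58607897 -0.10023339  0.026     ] [0.05269903 0.03321478]
yel scene [ 0.57761309 -0.10160373  0.026     ] [0.04423877 0.03461943]
tab [ 0.59060335 -0.1328506   0.11693307] [0.04657147 0.0008604 ]
lid corner [ 0.56421408 -0.06554727  0.1145345 ] [0.04305447 0.07306679]
lid corner [ 0.61329418 -0.20347027  0.11295681] [ 0.04552472 -0.07330776]
[0.5058 0.13   0.1525] [-0.5, -0.5, -0.4, -0.5, 0.7, -0.3, -0.6, 0.5, 0.6, -0.2, -0.8, -0.6, 1.4, 1.2]
bridge [0.50504928 0.1307395  0.096     ]
bars [array([0.50190073, 0.14890997, 0.05890664]), array([0.50794439, 0.11573403, 0.05564701])] [0.50492256 0.132322   0.05727682]
[0.75602947 0.1778133  0.18      ]
```

>>> jog_arm(
  increments=[
    {"tx": 30,"ty": -18,"tz": 0,"wz": 0.1,"gripper": 0},
    {"tx": 60,"ty": -36,"tz": 0,"wz": 0.2,"gripper": 0},
    {"tx": 90,"ty": -54,"tz": 0,"wz": 0.3,"gripper": 0},
    {"tx": 120,"ty": -72,"tz": 0,"wz": 0.4,"gripper": 0},
    {"tx": 150,"ty": -90,"tz": 0,"wz": 0.484,"gripper": 0},
  ],
)

```text
validation failed for argument at $.in...
```

```bash
cat >> h.py <<'E'
CASE=np.array([.5467,-.1485]); CY=.325
def cw(x,y,z): return np.array([CASE[0]+np.cos(CY)*x-np.sin(CY)*y,CASE[1]+np.sin(CY)*x+np.cos(CY)*y,z])
def delta(target,yaw=None,verb=True):
    s=ctrl.get_state(); Rt=R.from_rotvec(s["tool_rot"]); M=Rt.as_matrix()
    out=np.round(M.T@(np.array(target)-s["position"])*1e3,1)
    y=np.arctan2(M[1,0],M[0,0]); tilt=np.degrees(np.arccos(-M[2,2]))
    c=np.array([s["position"][0]-CASE[0],s["position"][1]-CASE[1]]); cc=[np.cos(CY)*c[0]+np.sin(CY)*c[1],-np.sin(CY)*c[0]+np.cos(CY)*c[1]]
    print("t",round(s["time"],2),"pos",np.round(s["position"],4),"case",np.round(cc,4),"yaw",round(y,3),"tilt",round(tilt,2),"F",np.round(s["ft_force"],1),"d",out,"wz",None if yaw is None else round(y-yaw,3))
E
python3 - <<'E'
from h import *
delta(cw(.082,0,.2))
# machine: candidate corner pixels
d=img("top"); 
for z in (0,.15): print(atz(d,(351,181),z),atz(d,(389.5,191),z))
E
```

```text
t 1.2 pos [ 0.2129 -0.6142  0.2226] case [-0.465  -0.3347] yaw 0.334 tilt 0.01 F [ 0.   1.  -0.4] d [ 549.9 -329.9   22.5] wz None
[ 0.70986654 -0.19883223  0.        ] [ 0.68111597 -0.32002951  0.        ]
[ 0.6831327  -0.17737642  0.15      ] [ 0.65762639 -0.2848976   0.15      ]
```

>>> jog_arm(
  increments=[
    {"tx": 30,"ty": -18,"tz": 0,"wx": 0,"wy": 0,"wz": 0.1,"gripper": 0},
    {"tx": 60,"ty": -36,"tz": 0,"wx": 0,"wy": 0,"wz": 0.2,"gripper": 0},
    {"tx": 90,"ty": -54,"tz": 0,"wx": 0,"wy": 0,"wz": 0.3,"gripper": 0},
    {"tx": 120,"ty": -72,"tz": 0,"wx": 0,"wy": 0,"wz": 0.4,"gripper": 0},
    {"tx": 150,"ty": -90,"tz": 0,"wx": 0,"wy": 0,"wz": 0.484,"gripper": 0},
  ],
)

```text
time: 1.67
position: [0.326, -0.4786, 0.2227]
tool_rot: [3.132, -0.244, 0.0]
ft_force: [0.2, -0.4, 0.9]
grip_width: 0.706
grip_force: 0.0
```

```bash
python3 - <<'E'
from h import *
delta(cw(.082,0,.2))
E
```

```text
t 1.67 pos [ 0.326  -0.4786  0.2227] case [-0.3145 -0.2424] yaw -0.155 tilt 0.03 F [ 0.2 -0.4  0.9] d [ 239.6 -398.2   22.7] wz None
```

>>> jog_arm(
  increments=[
    {"tx": 16,"ty": -26,"tz": 0,"wx": 0,"wy": 0,"wz": 0,"gripper": 0},
    {"tx": 32,"ty": -52,"tz": 0,"wx": 0,"wy": 0,"wz": 0,"gripper": 0},
    {"tx": 48,"ty": -79,"tz": 0,"wx": 0,"wy": 0,"wz": 0,"gripper": 0},
    {"tx": 64,"ty": -106,"tz": 0,"wx": 0,"wy": 0,"wz": 0,"gripper": 0},
    {"tx": 80,"ty": -132,"tz": 0,"wx": 0,"wy": 0,"wz": 0,"gripper": 0},
  ],
)

```text
time: 2.08
position: [0.4249, -0.36, 0.2228]
tool_rot: [3.132, -0.235, 0.001]
ft_force: [0.1, -0.8, 0.0]
grip_width: 0.326
grip_force: 0.0
```

>>> jog_arm(
  increments=[
    {"tx": 16,"ty": -26,"tz": 0,"wx": 0,"wy": 0,"wz": 0,"gripper": 0},
    {"tx": 32,"ty": -52,"tz": 0,"wx": 0,"wy": 0,"wz": 0,"gripper": 0},
    {"tx": 48,"ty": -79,"tz": 0,"wx": 0,"wy": 0,"wz": 0,"gripper": 0},
    {"tx": 64,"ty": -106,"tz": 0,"wx": 0,"wy": 0,"wz": 0,"gripper": 0},
    {"tx": 80,"ty": -132,"tz": 0,"wx": 0,"wy": 0,"wz": 0,"gripper": 0},
  ],
)

```text
time: 2.5
position: [0.5237, -0.2414, 0.2228]
tool_rot: [3.133, -0.235, 0.001]
ft_force: [0.4, -0.4, -0.4]
grip_width: 0.021
grip_force: 0.0
```

>>> jog_arm(
  increments=[
    {"tx": 16,"ty": -26,"tz": 0,"wx": 0,"wy": 0,"wz": 0,"gripper": 0},
    {"tx": 32,"ty": -52,"tz": 0,"wx": 0,"wy": 0,"wz": 0,"gripper": 0},
    {"tx": 48,"ty": -79,"tz": 0,"wx": 0,"wy": 0,"wz": 0,"gripper": 0},
    {"tx": 64,"ty": -106,"tz": 0,"wx": 0,"wy": 0,"wz": 0,"gripper": 0},
    {"tx": 72,"ty": -118,"tz": 0,"wx": 0,"wy": 0,"wz": 0,"gripper": 0},
  ],
)

```text
time: 2.92
position: [0.6138, -0.1318, 0.2226]
tool_rot: [-3.131, 0.227, -0.002]
ft_force: [-0.2, 0.9, -0.6]
grip_width: 0.005
grip_force: 0.0
```

```bash
python3 - <<'E'
from h import *
delta(cw(.083,0,.097))
for n in("top","scene"):
    d=img(n); cv2.imwrite(f"pics/{n}1.png",d["color"])
a=cv2.imread("pics/scene1.png")[130:290,250:450]; cv2.imwrite("pics/c3.png",cv2.resize(a,None,fx=3.75,fy=3.75,interpolation=cv2.INTER_CUBIC))
E
```

```text
t 2.92 pos [ 0.6138 -0.1318  0.2226] case [ 0.0689 -0.0056] yaw -0.145 tilt 0.17 F [-0.2  0.9 -0.6] d [  9.9 -11.1 125.6] wz None
```

View pics/c3.png

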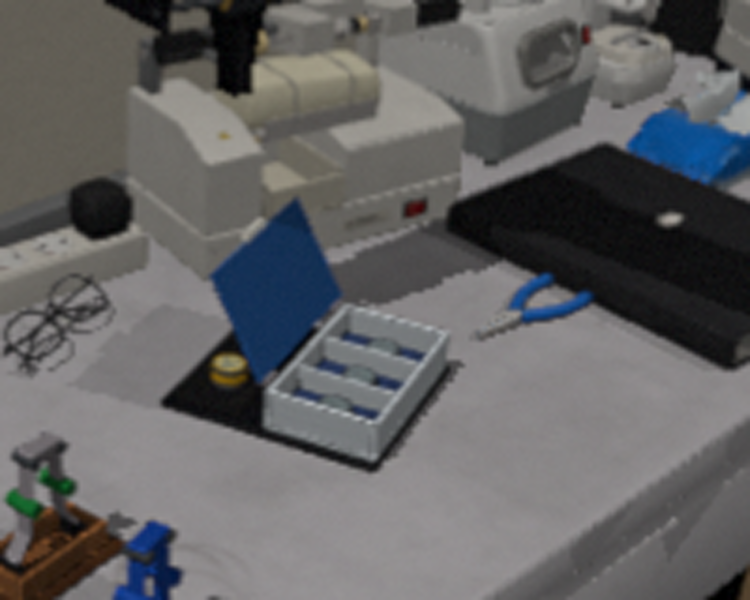

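The crop shows the closed fingertips at crop (240,90) above the lid edge, with the lid still open and nothing in the way behind it. I'll go down behind the lid now.

>>> jog_arm(
  increments=[
    {"tx": 10,"ty": -11,"tz": 15,"wx": 0,"wy": 0,"wz": 0,"gripper": 0},
    {"tx": 10,"ty": -11,"tz": 45,"wx": 0,"wy": 0,"wz": 0,"gripper": 0},
    {"tx": 10,"ty": -11,"tz": 80,"wx": 0,"wy": 0,"wz": 0,"gripper": 0},
    {"tx": 10,"ty": -11,"tz": 112,"wx": 0,"wy": 0,"wz": 0,"gripper": 0},
    {"tx": 10,"ty": -11,"tz": 122,"wx": 0,"wy": 0,"wz": 0,"gripper": 0},
  ],
)

```text
time: 3.43
position: [0.6187, -0.1299, 0.0951]
tool_rot: [3.132, -0.24, -0.014]
ft_force: [-1.4, 0.1, -2.1]
grip_width: 0.006
grip_force: 0.0
```

```bash
python3 - <<'E'
from h import *
delta(cw(-.02,0,.100))
E
```

```text
t 3.43 pos [ 0.6187 -0.1299  0.0951] case [ 0.0741 -0.0054] yaw -0.153 tilt 0.53 F [-1.4  0.1 -2.1] d [-86.1  38.5  -4.1] wz None
```

>>> jog_arm(
  increments=[
    {"tx": 0,"ty": 0,"tz": 0,"wx": 0,"wy": 0,"wz": 0,"gripper": 0},
    {"tx": -4,"ty": 2,"tz": 0,"wx": 0,"wy": 0,"wz": 0,"gripper": 0},
    {"tx": -8,"ty": 4,"tz": 0,"wx": 0,"wy": 0,"wz": 0,"gripper": 0},
    {"tx": -8,"ty": 4,"tz": 0,"wx": 0,"wy": 0,"wz": 0,"gripper": 0},
    {"tx": -8,"ty": 4,"tz": 0,"wx": 0,"wy": 0,"wz": 0,"gripper": 0},
  ],
)

```text
time: 3.85
position: [0.6157, -0.1311, 0.1028]
tool_rot: [3.132, -0.237, 0.005]
ft_force: [-0.9, -0.0, 0.1]
grip_width: 0.004
grip_force: 0.0
```

```bash
python3 - <<'E'
from h import *
delta(cw(0,0,.100))
d=img("top"); cv2.imwrite("pics/t2.png",d["color"])
for n in("top","scene"): print([(np.round(r["bbox"]).tolist(),round(r["conf"],2)) for r in vision.spot_in(n,"case_lid")][:2]) if not img(n) is None else 0
E
```

```text
t 3.85 pos [ 0.6157 -0.1311  0.1028] case [ 0.0709 -0.0056] yaw -0.151 tilt 0.21 F [-0.9 -0.   0.1] d [-65.6  27.5   2.6] wz None
[([210.0, 135.0, 240.0, 163.0], 0.58), ([311.0, 221.0, 333.0, 241.0], 0.57)]
[([306.0, 182.0, 343.0, 231.0], 0.62), ([250.0, 243.0, 273.0, 278.0], 0.54)]
```

>>> jog_arm(
  increments=[
    {"tx": -8,"ty": 4,"tz": 0,"wx": 0,"wy": 0,"wz": 0,"gripper": 0},
    {"tx": -16,"ty": 8,"tz": 0,"wx": 0,"wy": 0,"wz": 0,"gripper": 0},
    {"tx": -24,"ty": 12,"tz": 0,"wx": 0,"wy": 0,"wz": 0,"gripper": 0},
    {"tx": -32,"ty": 16,"tz": 0,"wx": 0,"wy": 0,"wz": 0,"gripper": 0},
    {"tx": -40,"ty": 20,"tz": 0,"wx": 0,"wy": 0,"wz": 0,"gripper": 0},
  ],
)

```text
time: 4.52
position: [0.5711, -0.1447, 0.1007]
tool_rot: [3.132, -0.236, -0.0]
ft_force: [0.8, 0.3, 0.6]
grip_width: 0.002
grip_force: 0.6
```

>>> jog_arm(
  increments=[
    {"tx": -7,"ty": 4,"tz": 0,"wx": 0,"wy": 0,"wz": 0,"gripper": 0},
    {"tx": -14,"ty": 7,"tz": 0,"wx": 0,"wy": 0,"wz": 0,"gripper": 0},
    {"tx": -21,"ty": 11,"tz": 0,"wx": 0,"wy": 0,"wz": 0,"gripper": 0},
    {"tx": -28,"ty": 14,"tz": 0,"wx": 0,"wy": 0,"wz": 0,"gripper": 0},
    {"tx": -34,"ty": 17,"tz": 0,"wx": 0,"wy": 0,"wz": 0,"gripper": 0},
  ],
)

```text
time: 4.93
position: [0.535, -0.156, 0.1003]
tool_rot: [-3.133, 0.236, 0.001]
ft_force: [1.4, 0.3, -0.6]
grip_width: 0.009
grip_force: 0.5
```

```bash
python3 - <<'E'
from h import *
delta(cw(-.02,0,.105))
delta(cw(-.060,0,.040))
img("scene")
print([(np.round(r["bbox"]).tolist(),round(r["conf"],2)) for r in vision.spot_in("scene","case_lid")][:2])
E
```

```text
t 4.93 pos [ 0.535  -0.156   0.1003] case [-0.0135 -0.0034] yaw -0.15 tilt 0.03 F [ 1.4  0.3 -0.6] d [-7.4 -0.  -4.7] wz None
t 4.93 pos [ 0.535  -0.156   0.1003] case [-0.0135 -0.0034] yaw -0.15 tilt 0.03 F [ 1.4  0.3 -0.6] d [-42.9  18.3  60.4] wz None
[([319.0, 189.0, 353.0, 232.0], 0.68), ([373.0, 203.0, 408.0, 220.0], 0.5)]
```

>>> jog_arm(
  increments=[
    {"tx": -7.5,"ty": 4,"tz": 0,"wx": 0,"wy": 0,"wz": 0,"gripper": 0},
    {"tx": -15,"ty": 7.5,"tz": 3,"wx": 0,"wy": 0,"wz": 0,"gripper": 0},
    {"tx": -21,"ty": 11,"tz": 7,"wx": 0,"wy": 0,"wz": 0,"gripper": 0},
    {"tx": -26,"ty": 13.5,"tz": 13,"wx": 0,"wy": 0,"wz": 0,"gripper": 0},
    {"tx": -31,"ty": 16,"tz": 20,"wx": 0,"wy": 0,"wz": 0,"gripper": 0},
  ],
)

```text
time: 5.45
position: [0.5022, -0.1675, 0.0801]
tool_rot: [3.132, -0.236, -0.0]
ft_force: [0.0, 0.2, 0.7]
grip_width: 0.004
grip_force: 0.5
```

>>> jog_arm(
  increments=[
    {"tx": -4.5,"ty": 2,"tz": 9,"wx": 0,"wy": 0,"wz": 0,"gripper": 0},
    {"tx": -8,"ty": 4,"tz": 18,"wx": 0,"wy": 0,"wz": 0,"gripper": 0},
    {"tx": -10,"ty": 5,"tz": 26,"wx": 0,"wy": 0,"wz": 0,"gripper": 0},
    {"tx": -10.5,"ty": 5.5,"tz": 33,"wx": 0,"wy": 0,"wz": 0,"gripper": 0},
    {"tx": -10.5,"ty": 5.5,"tz": 37,"wx": 0,"wy": 0,"wz": 0,"gripper": 0},
  ],
)

```text
time: 5.87
position: [0.4906, -0.1709, 0.0421]
tool_rot: [-3.132, 0.236, 0.004]
ft_force: [-5.7, 0.3, 21.6]
grip_width: 0.009
grip_force: 11.9
```

```bash
python3 - <<'E'
from h import *
delta(cw(-.060,0,.040))
E
```

```text
t 5.87 pos [ 0.4906 -0.1709  0.0421] case [-0.0603 -0.0033] yaw -0.15 tilt 0.15 F [-5.7  0.3 21.6] d [-1.2 -3.1  2.1] wz None
```

>>> jog_arm(
  increments=[
    {"tx": 0,"ty": 0,"tz": 0,"wx": 0,"wy": 0,"wz": 0,"gripper": 0},
    {"tx": 0,"ty": 0,"tz": 0,"wx": 0,"wy": 0,"wz": 0,"gripper": 0},
    {"tx": 0,"ty": 0,"tz": -15,"wx": 0,"wy": 0,"wz": 0,"gripper": 0},
    {"tx": 0,"ty": 0,"tz": -50,"wx": 0,"wy": 0,"wz": 0,"gripper": 0},
    {"tx": 0,"ty": 0,"tz": -90,"wx": 0,"wy": 0,"wz": 0,"gripper": 0},
  ],
)

```text
time: 6.28
position: [0.4899, -0.1699, 0.1321]
tool_rot: [-3.131, 0.234, 0.008]
ft_force: [1.4, -0.5, 0.8]
grip_width: 0.006
grip_force: 0.0
```

```bash
python3 - <<'E'
from h import *
delta([.5052,.1310,.15],.1525)
for n in("top","scene"):
    d=img(n); cv2.imwrite(f"pics/{n}3.png",d["color"])
    for t in("case_lid","lid_tab","lens_red","lens_yellow"): print(n,t,[(np.round(r["bbox"]).tolist(),round(r["conf"],2)) for r in vision.spot_in(n,t)][:2])
E
```

```text
t 6.28 pos [ 0.4899 -0.1699  0.1321] case [-0.0607 -0.0022] yaw -0.15 tilt 0.33 F [ 1.4 -0.5  0.8] d [ -29.8 -299.9  -17.2] wz -0.302
top case_lid [([316.0, 230.0, 352.0, 270.0], 0.59)]
top lid_tab [([323.0, 260.0, 335.0, 269.0], 0.68)]
top lens_red [([336.0, 207.0, 345.0, 218.0], 0.52)]
top lens_yellow []
scene case_lid [([318.0, 210.0, 369.0, 243.0], 0.76), ([237.0, 263.0, 285.0, 295.0], 0.73)]
scene lid_tab [([322.0, 211.0, 368.0, 241.0], 0.98)]
scene lens_red [([315.0, 213.0, 323.0, 221.0], 0.52)]
scene lens_yellow [([307.0, 222.0, 317.0, 236.0], 0.48)]
```

>>> jog_arm(
  increments=[
    {"tx": -4,"ty": -30,"tz": -10,"wx": 0,"wy": 0,"wz": 0,"gripper": 1},
    {"tx": -8,"ty": -65,"tz": -18,"wx": 0,"wy": 0,"wz": 0,"gripper": 1},
    {"tx": -12,"ty": -100,"tz": -18,"wx": 0,"wy": 0,"wz": 0,"gripper": 1},
    {"tx": -15,"ty": -130,"tz": -18,"wx": 0,"wy": 0,"wz": 0,"gripper": 1},
    {"tx": -18,"ty": -160,"tz": -18,"wx": 0,"wy": 0,"wz": 0,"gripper": 1},
  ],
)

```text
time: 7.2
position: [0.4975, -0.0083, 0.1512]
tool_rot: [3.133, -0.235, -0.001]
ft_force: [-0.1, -0.9, -0.8]
grip_width: 0.3
grip_force: 0.0
```

>>> jog_arm(
  increments=[
    {"tx": -3,"ty": -35,"tz": 0,"wx": 0,"wy": 0,"wz": -0.08,"gripper": 1},
    {"tx": -6,"ty": -70,"tz": 0,"wx": 0,"wy": 0,"wz": -0.16,"gripper": 1},
    {"tx": -9,"ty": -105,"tz": 0,"wx": 0,"wy": 0,"wz": -0.24,"gripper": 1},
    {"tx": -12,"ty": -130,"tz": 0,"wx": 0,"wy": 0,"wz": -0.302,"gripper": 1},
    {"tx": -12,"ty": -140,"tz": 0,"wx": 0,"wy": 0,"wz": -0.302,"gripper": 1},
  ],
)

```text
time: 7.62
position: [0.5059, 0.1353, 0.1512]
tool_rot: [-3.129, -0.251, 0.001]
ft_force: [0.2, 0.6, 0.1]
grip_width: 0.676
grip_force: 0.0
```

>>> jog_arm(
  increments=[
    {"tx": 0,"ty": 0,"tz": 0,"wx": 0,"wy": 0,"wz": 0,"gripper": 1},
    {"tx": 0,"ty": 0,"tz": 0,"wx": 0,"wy": 0,"wz": 0,"gripper": 1},
    {"tx": 0,"ty": 0,"tz": 0,"wx": 0,"wy": 0,"wz": 0,"gripper": 1},
    {"tx": 0,"ty": 0,"tz": 0,"wx": 0,"wy": 0,"wz": 0,"gripper": 1},
    {"tx": 0,"ty": 0,"tz": 0,"wx": 0,"wy": 0,"wz": 0,"gripper": 1},
  ],
)

```text
time: 8.03
position: [0.5072, 0.1283, 0.1514]
tool_rot: [3.132, 0.233, -0.0]
ft_force: [-0.6, -0.6, 0.0]
grip_width: 0.979
grip_force: 0.0
```

```bash
python3 - <<'E'
from h import *
delta([.5052,.1310,.039],.1525)
a=cv2.imread("pics/top3.png")[190:290,215:375]; a=cv2.resize(a,None,fx=3.75,fy=3.75,interpolation=cv2.INTER_CUBIC)
d=img("scene");b=d["color"]; cv2.imwrite("pics/scene4.png",b); b=cv2.resize(b[165:315,215:375],None,fx=3.75,fy=3.75,interpolation=cv2.INTER_CUBIC)
cv2.imwrite("pics/c4.png",cv2.resize(np.vstack([a[:,:],b]),(384*600//600*1+0,600)) if 0 else np.hstack([cv2.resize(a,(400,250)),np.zeros((250,0,3),np.uint8),cv2.resize(b,(400,375))[:250]]) if 0 else np.vstack([cv2.resize(a,(400,250)),cv2.resize(b,(373,350))[:, :373].copy() if 0 else cv2.copyMakeBorder(cv2.resize(b,(373,350)),0,0,0,27,cv2.BORDER_CONSTANT)]))
E
```

```text
t 8.03 pos [0.5072 0.1283 0.1514] case [0.051  0.2749] yaw 0.148 tilt 0.05 F [-0.6 -0.6  0. ] d [ -1.6  -3.1 112.4] wz -0.004
```

View pics/c4.png

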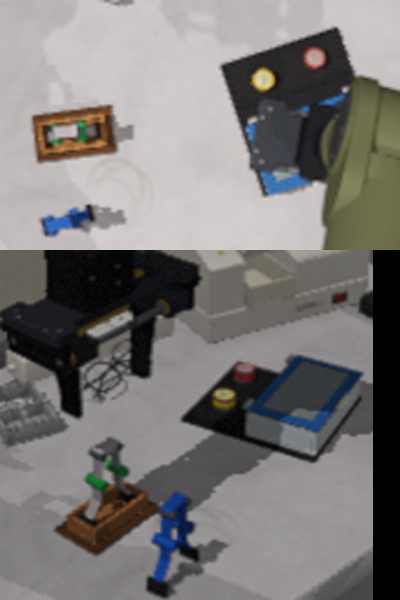

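The top strip shows the lid shut, the red lens at crop (314,57) and yellow at (262,79). In the lower strip the open fingers straddle the green-barred tongs at (105,490). Next I go down and pinch them.

>>> jog_arm(
  increments=[
    {"tx": -1.5,"ty": -3,"tz": 25,"wx": 0,"wy": 0,"wz": -0.004,"gripper": 1},
    {"tx": -1.5,"ty": -3,"tz": 55,"wx": 0,"wy": 0,"wz": -0.004,"gripper": 1},
    {"tx": -1.5,"ty": -3,"tz": 85,"wx": 0,"wy": 0,"wz": -0.004,"gripper": 1},
    {"tx": -1.5,"ty": -3,"tz": 105,"wx": 0,"wy": 0,"wz": -0.004,"gripper": 1},
    {"tx": -1.5,"ty": -3,"tz": 112,"wx": 0,"wy": 0,"wz": -0.004,"gripper": 1},
  ],
)

```text
time: 8.5
position: [0.5027, 0.1314, 0.0363]
tool_rot: [3.131, 0.243, -0.009]
ft_force: [-0.3, 0.4, 0.9]
grip_width: 1.001
grip_force: 0.0
```

>>> jog_arm(
  increments=[
    {"tx": 0,"ty": 0,"tz": 0,"wx": 0,"wy": 0,"wz": 0,"gripper": 0.7},
    {"tx": 0,"ty": 0,"tz": 0,"wx": 0,"wy": 0,"wz": 0,"gripper": 0.6},
    {"tx": 0,"ty": 0,"tz": 0,"wx": 0,"wy": 0,"wz": 0,"gripper": 0.55},
    {"tx": 0,"ty": 0,"tz": 0,"wx": 0,"wy": 0,"wz": 0,"gripper": 0.5},
    {"tx": 0,"ty": 0,"tz": 0,"wx": 0,"wy": 0,"wz": 0,"gripper": 0.47},
  ],
  grip_force=25,
)

```text
time: 8.92
position: [0.5061, 0.1331, 0.0409]
tool_rot: [3.132, 0.244, 0.004]
ft_force: [-1.1, 0.1, 0.6]
grip_width: 0.707
grip_force: 0.0
```

>>> jog_arm(
  increments=[
    {"tx": 0,"ty": 0,"tz": 0,"wx": 0,"wy": 0,"wz": 0,"gripper": 0.45},
    {"tx": 0,"ty": 0,"tz": 0,"wx": 0,"wy": 0,"wz": 0,"gripper": 0.43},
    {"tx": 0,"ty": 0,"tz": 0,"wx": 0,"wy": 0,"wz": 0,"gripper": 0.425},
    {"tx": 0,"ty": 0,"tz": 0,"wx": 0,"wy": 0,"wz": 0,"gripper": 0.425},
    {"tx": 0,"ty": 0,"tz": 0,"wx": 0,"wy": 0,"wz": 0,"gripper": 0.425},
  ],
)

```text
time: 9.33
position: [0.5055, 0.133, 0.04]
tool_rot: [3.132, 0.244, 0.001]
ft_force: [-0.8, -0.4, 3.7]
grip_width: 0.439
grip_force: 8.5
```

```bash
python3 - <<'E'
from h import *
delta([.5052,.1310,.039],.1525); s=ctrl.get_state(); print(s["grip_width"],s["grip_force"])
d=img("top");e=img("scene")
def case(w): c=w[:2]-CASE; return np.round([np.cos(CY)*c[0]+np.sin(CY)*c[1],-np.sin(CY)*c[0]+np.cos(CY)*c[1]],4)
for n,p,q in[("red",(340.4,212.6),(319.0,217.1)),("yel",(319.6,221.4),(310.5,228.3))]:
    for w in(atz(d,p,.026),atz(e,q,.026)): print(n,w,case(w))
cv2.imwrite("pics/top5.png",d["color"]);cv2.imwrite("pics/scene5.png",e["color"])
a=cv2.resize(d["color"][195:225,310:355],None,fx=8,fy=8,interpolation=cv2.INTER_CUBIC);b=cv2.resize(e["color"][195:295,225:345],None,fx=3,fy=3,interpolation=cv2.INTER_CUBIC)
cv2.imwrite("pics/c5.png",np.hstack([cv2.copyMakeBorder(a,0,60,0,0,0),b]))
for n in("lens_red","lens_yellow"):
  for k in("top","scene"): print(n,k,[(np.round(r["bbox"],1).tolist(),round(r["conf"],2)) for r in vision.spot_in(k,n)][:2])
E
```

```text
t 9.33 pos [0.5055 0.133  0.04  ] case [0.0509 0.2799] yaw 0.156 tilt 0.05 F [-0.8 -0.4  3.7] d [-0.7  1.9  1. ] wz 0.003
0.43858284509943524 8.52608174085617
red [ 0.60621246 -0.16360098  0.026     ] [ 0.0516 -0.0333]
red [ 0.59721562 -0.15323289  0.026     ] [ 0.0464 -0.0206]
yel [ 0.57748027 -0.10038984  0.026     ] [0.0445 0.0358]
yel [ 0.5691789  -0.09237411  0.026     ] [0.0392 0.046 ]
lens_red top []
lens_red scene []
lens_yellow top [([313.6, 225.8, 367.0, 268.3], 0.75), ([315.2, 216.3, 325.6, 226.6], 0.38)]
lens_yellow scene [([306.4, 221.8, 316.6, 234.3], 0.39)]
```

View pics/c5.png

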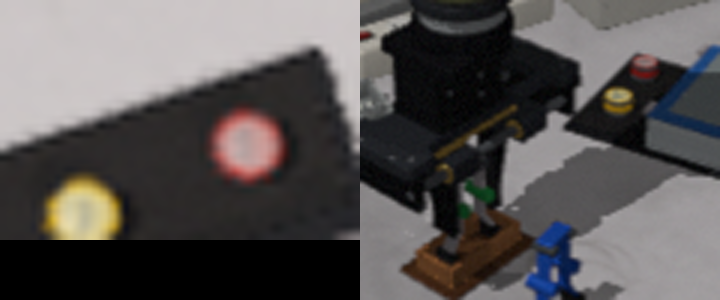

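Left strip: the red lens is centred at crop (248,145) and yellow at (83,212). Right strip: the fingers pinch the green bars at (475,200). Lifting straight up.

>>> jog_arm(
  increments=[
    {"tx": 0,"ty": 0,"tz": -8,"wx": 0,"wy": 0,"wz": 0,"gripper": 0.425},
    {"tx": 0,"ty": 0,"tz": -25,"wx": 0,"wy": 0,"wz": 0,"gripper": 0.425},
    {"tx": 0,"ty": 0,"tz": -45,"wx": 0,"wy": 0,"wz": 0,"gripper": 0.425},
    {"tx": 0,"ty": 0,"tz": -70,"wx": 0,"wy": 0,"wz": 0,"gripper": 0.425},
    {"tx": 0,"ty": 0,"tz": -90,"wx": 0,"wy": 0,"wz": 0,"gripper": 0.425},
  ],
)

```text
time: 10.05
position: [0.5046, 0.133, 0.1307]
tool_rot: [-3.132, -0.245, 0.001]
ft_force: [1.1, -0.2, -0.6]
grip_width: 0.427
grip_force: 5.5
```

>>> jog_arm(
  increments=[
    {"tx": 0,"ty": 0,"tz": -10,"wx": 0,"wy": 0,"wz": 0,"gripper": 0.425},
    {"tx": 0,"ty": 0,"tz": -10,"wx": 0,"wy": 0,"wz": 0,"gripper": 0.425},
    {"tx": 0,"ty": 0,"tz": -10,"wx": 0,"wy": 0,"wz": 0,"gripper": 0.425},
    {"tx": 0,"ty": 0,"tz": -10,"wx": 0,"wy": 0,"wz": 0,"gripper": 0.425},
    {"tx": 0,"ty": 0,"tz": -10,"wx": 0,"wy": 0,"wz": 0,"gripper": 0.425},
  ],
)

```text
time: 10.47
position: [0.5039, 0.1326, 0.1379]
tool_rot: [3.132, 0.245, -0.005]
ft_force: [0.4, -0.2, -1.7]
grip_width: 0.427
grip_force: 5.5
```

```bash
python3 - <<'E'
from h import *
s=ctrl.get_state(); print(s["grip_width"],s["grip_force"])
d=img("top");e=img("scene")
def case(w): c=w[:2]-CASE; return np.round([np.cos(CY)*c[0]+np.sin(CY)*c[1],-np.sin(CY)*c[0]+np.cos(CY)*c[1]],4)
a=d["color"].astype(int); m=((a[...,2]-a[...,0]>40)&(a[...,2]-a[...,1]>30)); m[:205]=0;m[222:]=0;m[:,:330]=0;m[:,352:]=0
yy,xx=np.nonzero(m); c=(xx.min()+xx.max())/2,(yy.min()+yy.max())/2; print(len(xx),c,xx.mean(),yy.mean())
w=atz(d,c,.024);print(w,case(w)); w=atz(e,(319.7,215.6),.026);print(w,case(w))
delta([w[0],w[1],.14],-.2)
delta([.605,-.163,.14],-.2)
cv2.imwrite("pics/scene6.png",e["color"]);cv2.imwrite("pics/c6.png",cv2.resize(e["color"][130:290,200:400],None,fx=3.75,fy=3.75,interpolation=cv2.INTER_CUBIC))
E
```

```text
0.42704902334700146 5.508164763450623
53 (np.float64(340.5), np.float64(212.5)) 340.60377358490564 212.77358490566039
[ 0.60673357 -0.16414141  0.024     ] [ 0.0519 -0.034 ]
[ 0.60198692 -0.16082492  0.026     ] [ 0.0485 -0.0293]
t 10.57 pos [0.5043 0.1327 0.1382] case [0.0496 0.2801] yaw 0.156 tilt 0.14 F [ 0.2  0.2 -0.2] d [ 51.  305.2  -1.9] wz 0.356
t 10.57 pos [0.5043 0.1327 0.1382] case [0.0496 0.2801] yaw 0.156 tilt 0.14 F [ 0.2  0.2 -0.2] d [ 53.6 307.8  -1.9] wz 0.356
```

View pics/c6.png

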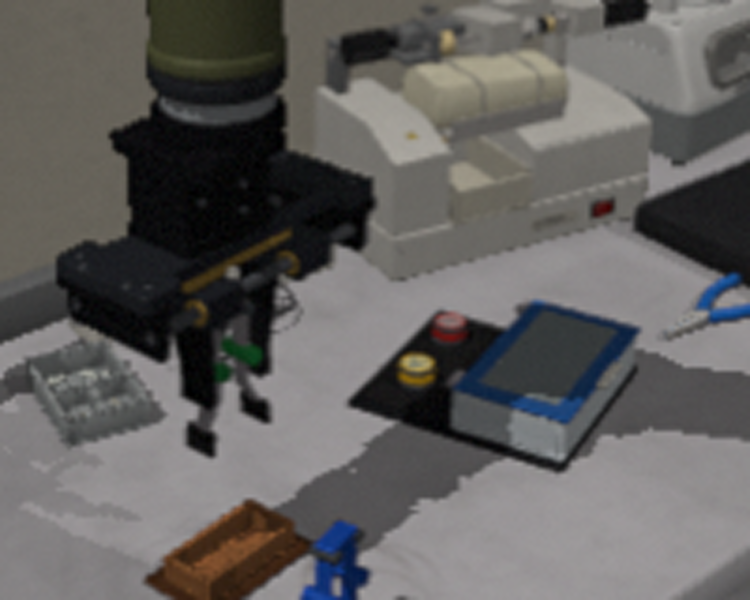

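The crop shows the tongs clear of the stand with the jaws open, at (203,440) and (255,408). The red lens is at (450,325). Now moving above it.

>>> jog_arm(
  increments=[
    {"tx": 3,"ty": 20,"tz": 0,"wx": 0,"wy": 0,"wz": 0.04,"gripper": 0.425},
    {"tx": 8,"ty": 50,"tz": 0,"wx": 0,"wy": 0,"wz": 0.08,"gripper": 0.425},
    {"tx": 14,"ty": 80,"tz": 0,"wx": 0,"wy": 0,"wz": 0.12,"gripper": 0.425},
    {"tx": 19,"ty": 110,"tz": 0,"wx": 0,"wy": 0,"wz": 0.16,"gripper": 0.425},
    {"tx": 25,"ty": 140,"tz": 0,"wx": 0,"wy": 0,"wz": 0.2,"gripper": 0.425},
  ],
)

```text
time: 10.98
position: [0.5515, -0.0037, 0.139]
tool_rot: [3.14, -0.074, -0.001]
ft_force: [0.2, -0.5, -0.3]
grip_width: 0.426
grip_force: 5.5
```

```bash
python3 - <<'E'
from h import *
import json
d=dict(img("scene")); w=atz(d,(260.7,242.7),.112); print("old jaws mid",w)
delta([.605,-.163,.14],-.2)
E
```

```text
old jaws mid [0.50109215 0.13312045 0.112     ]
t 11.03 pos [ 0.5536 -0.0123  0.1387] case [0.05   0.1269] yaw -0.058 tilt 0.28 F [ 2.3 -6.2 -0.9] d [ 60.1 147.5  -0.5] wz 0.142
```

>>> jog_arm(
  increments=[
    {"tx": 10,"ty": 28,"tz": 0,"wx": 0,"wy": 0,"wz": 0.04,"gripper": 0.425},
    {"tx": 23,"ty": 60,"tz": 0,"wx": 0,"wy": 0,"wz": 0.08,"gripper": 0.425},
    {"tx": 37,"ty": 92,"tz": 0,"wx": 0,"wy": 0,"wz": 0.12,"gripper": 0.425},
    {"tx": 50,"ty": 122,"tz": 0,"wx": 0,"wy": 0,"wz": 0.142,"gripper": 0.425},
    {"tx": 60,"ty": 142,"tz": 0,"wx": 0,"wy": 0,"wz": 0.142,"gripper": 0.425},
  ],
)

```text
time: 11.45
position: [0.6052, -0.1517, 0.1388]
tool_rot: [3.125, -0.301, -0.001]
ft_force: [-0.4, -0.1, 0.4]
grip_width: 0.425
grip_force: 5.5
```

>>> jog_arm(
  increments=[
    {"tx": 0,"ty": 0,"tz": 0,"wx": 0,"wy": 0,"wz": 0,"gripper": 0.425},
    {"tx": 0,"ty": 0,"tz": 10,"wx": 0,"wy": 0,"wz": 0,"gripper": 0.425},
    {"tx": 0,"ty": 0,"tz": 30,"wx": 0,"wy": 0,"wz": 0,"gripper": 0.425},
    {"tx": 0,"ty": 0,"tz": 45,"wx": 0,"wy": 0,"wz": 0,"gripper": 0.425},
    {"tx": 0,"ty": 0,"tz": 45,"wx": 0,"wy": 0,"wz": 0,"gripper": 0.425},
  ],
)

```text
time: 11.87
position: [0.602, -0.1442, 0.09]
tool_rot: [-3.126, 0.289, 0.012]
ft_force: [-1.4, -0.3, -1.0]
grip_width: 0.423
grip_force: 5.5
```

```bash
python3 - <<'E'
from h import *
delta([.605,-.163,.14],-.2)
s=img("scene");d=img("top")
cv2.imwrite("pics/c7.png",np.hstack([cv2.resize(s["color"][175:255,270:350],None,fx=5,fy=5,interpolation=cv2.INTER_CUBIC),cv2.resize(d["color"][180:260,300:380],None,fx=5,fy=5,interpolation=cv2.INTER_CUBIC)]))
E
```

```text
t 11.87 pos [ 0.602  -0.1442  0.09  ] case [ 0.0538 -0.0136] yaw -0.185 tilt 0.44 F [-1.4 -0.3 -1. ] d [  6.   17.9 -50.1] wz 0.015
```

View pics/c7.png

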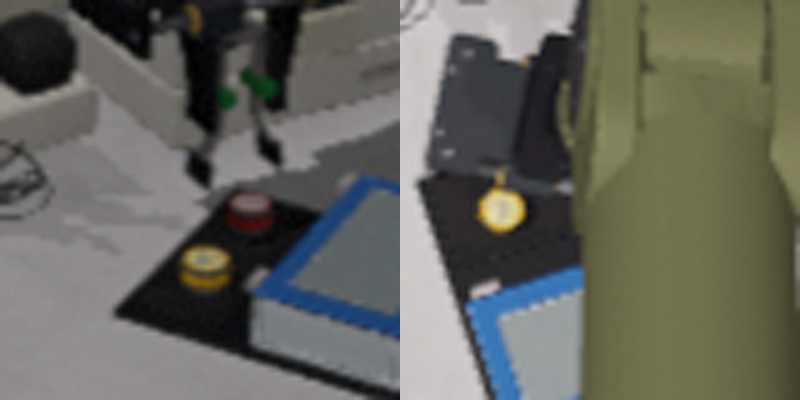

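The left crop shows the jaws at (200,165) and (270,150), above and left of the red lens at (250,212). About 18 mm of sideways correction is still needed.

>>> jog_arm(
  increments=[
    {"tx": 3,"ty": 7,"tz": 0,"wx": 0,"wy": 0,"wz": 0.01,"gripper": 0.425},
    {"tx": 6,"ty": 14,"tz": 0,"wx": 0,"wy": 0,"wz": 0.015,"gripper": 0.425},
    {"tx": 6,"ty": 18,"tz": 0,"wx": 0,"wy": 0,"wz": 0.015,"gripper": 0.425},
    {"tx": 6,"ty": 18,"tz": 0,"wx": 0,"wy": 0,"wz": 0.015,"gripper": 0.425},
    {"tx": 6,"ty": 18,"tz": 0,"wx": 0,"wy": 0,"wz": 0.015,"gripper": 0.425},
  ],
)

```text
time: 12.38
position: [0.6078, -0.1657, 0.095]
tool_rot: [3.125, -0.318, 0.001]
ft_force: [-0.2, -0.9, -0.3]
grip_width: 0.427
grip_force: 5.5
```

>>> jog_arm(
  increments=[
    {"tx": 0,"ty": 0,"tz": 0,"wx": 0,"wy": 0,"wz": 0,"gripper": 0.425},
    {"tx": 0,"ty": 0,"tz": 0,"wx": 0,"wy": 0,"wz": 0,"gripper": 0.425},
    {"tx": 0,"ty": 0,"tz": 0,"wx": 0,"wy": 0,"wz": 0,"gripper": 0.425},
    {"tx": 0,"ty": 0,"tz": 0,"wx": 0,"wy": 0,"wz": 0,"gripper": 0.425},
    {"tx": 0,"ty": 0,"tz": 0,"wx": 0,"wy": 0,"wz": 0,"gripper": 0.425},
  ],
)

```text
time: 12.8
position: [0.6077, -0.1646, 0.0945]
tool_rot: [-3.126, 0.315, 0.0]
ft_force: [-0.1, -0.3, -1.2]
grip_width: 0.425
grip_force: 5.5
```

```bash
python3 - <<'E'
from h import *
delta([.605,-.163,.044],-.2)
s=img("scene")
cv2.imwrite("pics/c8.png",cv2.resize(s["color"][175:235,280:360],None,fx=8,fy=8,interpolation=cv2.INTER_CUBIC))
E
```

```text
t 12.8 pos [ 0.6077 -0.1646  0.0945] case [ 0.0527 -0.0347] yaw -0.201 tilt 0.0 F [-0.1 -0.3 -1.2] d [-3.  -1.  50.5] wz -0.001
```

View pics/c8.png

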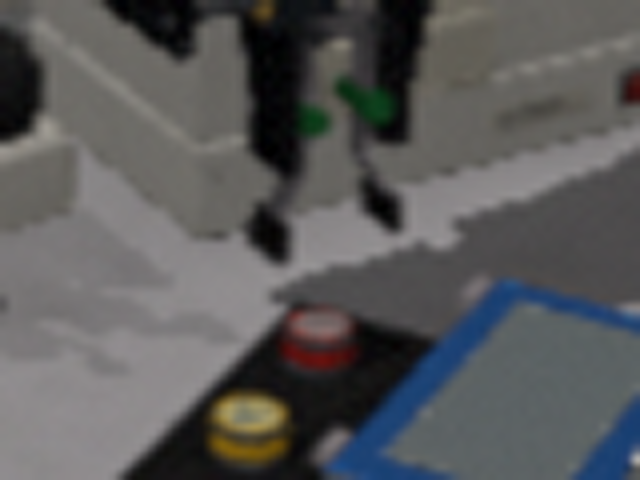

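The crop shows the jaws at (270,232) and (380,205), with the red lens at (320,340) almost straight below their middle.

```bash
python3 - <<'E'
from h import *
s=img("scene")
a=atz(s,(320.2,201.8),.0685);b=atz(s,(319.4,217.2),.017);print(a,b,b-a)
print("machine",atz(s,(305.8,203.9),0),atz(s,(338,198),0))
delta(ctrl.get_state()["position"]+np.array([*(b-a)[:2],-.0505]),-.2)
E
```

```text
[ 0.60658935 -0.16468493  0.0685    ] [ 0.60657397 -0.16472675  0.017     ] [-1.53828965e-05 -4.18232151e-05 -5.15000000e-02]
machine [ 0.71331594 -0.21095384  0.        ] [ 0.67437708 -0.31861633  0.        ]
t 12.9 pos [ 0.6077 -0.1647  0.0945] case [ 0.0527 -0.0348] yaw -0.201 tilt 0.01 F [-0.8  0.6 -0.5] d [-0.   0.  50.5] wz -0.001
```

>>> jog_arm(
  increments=[
    {"tx": 0,"ty": 0,"tz": 8,"wx": 0,"wy": 0,"wz": 0,"gripper": 0.425},
    {"tx": 0,"ty": 0,"tz": 18,"wx": 0,"wy": 0,"wz": 0,"gripper": 0.425},
    {"tx": 0,"ty": 0,"tz": 28,"wx": 0,"wy": 0,"wz": 0,"gripper": 0.425},
    {"tx": 0,"ty": 0,"tz": 38,"wx": 0,"wy": 0,"wz": 0,"gripper": 0.425},
    {"tx": 0,"ty": 0,"tz": 47,"wx": 0,"wy": 0,"wz": 0,"gripper": 0.425},
  ],
)

```text
time: 13.32
position: [0.6069, -0.1647, 0.0456]
tool_rot: [-3.125, 0.315, 0.003]
ft_force: [-1.1, 0.0, -1.0]
grip_width: 0.425
grip_force: 5.5
```

>>> jog_arm(
  increments=[
    {"tx": 0,"ty": 0,"tz": 0,"wx": 0,"wy": 0,"wz": 0,"gripper": 0.425},
    {"tx": 0,"ty": 0,"tz": 0,"wx": 0,"wy": 0,"wz": 0,"gripper": 0.425},
    {"tx": 0,"ty": 0,"tz": 0,"wx": 0,"wy": 0,"wz": 0,"gripper": 0.425},
    {"tx": 0,"ty": 0,"tz": 0,"wx": 0,"wy": 0,"wz": 0,"gripper": 0.41},
    {"tx": 0,"ty": 0,"tz": 0,"wx": 0,"wy": 0,"wz": 0,"gripper": 0.4},
  ],
)

```text
time: 13.73
position: [0.6082, -0.1649, 0.0482]
tool_rot: [3.125, -0.315, 0.002]
ft_force: [0.5, -0.4, -0.5]
grip_width: 0.41
grip_force: 6.0
```

```bash
python3 - <<'E'
from h import *
delta([.6077,-.1647,.047],-.2); s=ctrl.get_state(); print(s["grip_width"],s["grip_force"])
s=img("scene")
cv2.imwrite("pics/c9.png",cv2.resize(s["color"][175:235,280:360],None,fx=8,fy=8,interpolation=cv2.INTER_CUBIC))
E
```

```text
t 13.73 pos [ 0.6082 -0.1649  0.0482] case [ 0.053  -0.0352] yaw -0.201 tilt 0.06 F [ 0.5 -0.4 -0.5] d [-0.5 -0.1  1.2] wz -0.001
0.40957414498186573 5.980573296546936
```

View pics/c9.png

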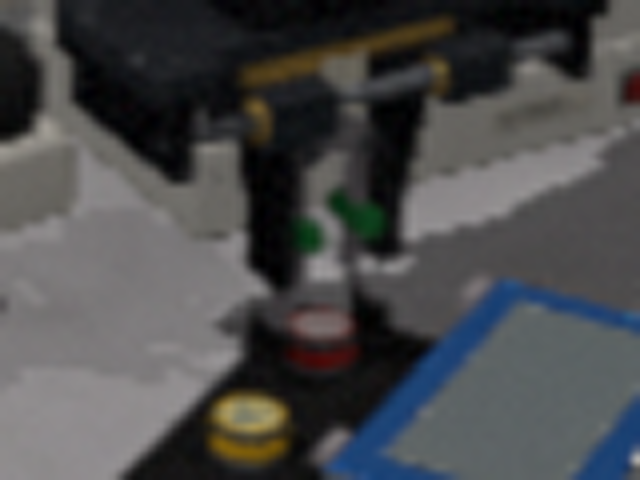

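The crop shows the red lens at (320,340) standing between the jaws at (265,330) and (370,310). Squeezing now.

>>> jog_arm(
  increments=[
    {"tx": 0,"ty": 0,"tz": 1,"wx": 0,"wy": 0,"wz": 0,"gripper": 0.39},
    {"tx": 0,"ty": 0,"tz": 1,"wx": 0,"wy": 0,"wz": 0,"gripper": 0.38},
    {"tx": 0,"ty": 0,"tz": 1,"wx": 0,"wy": 0,"wz": 0,"gripper": 0.37},
    {"tx": 0,"ty": 0,"tz": 1,"wx": 0,"wy": 0,"wz": 0,"gripper": 0.36},
    {"tx": 0,"ty": 0,"tz": 1,"wx": 0,"wy": 0,"wz": 0,"gripper": 0.35},
  ],
)

```text
time: 14.2
position: [0.6077, -0.1647, 0.0466]
tool_rot: [3.126, -0.315, 0.0]
ft_force: [0.3, -0.6, -1.0]
grip_width: 0.357
grip_force: 7.4
```

>>> jog_arm(
  increments=[
    {"tx": 0,"ty": 0,"tz": 0,"wx": 0,"wy": 0,"wz": 0,"gripper": 0.34},
    {"tx": 0,"ty": 0,"tz": 0,"wx": 0,"wy": 0,"wz": 0,"gripper": 0.33},
    {"tx": 0,"ty": 0,"tz": 0,"wx": 0,"wy": 0,"wz": 0,"gripper": 0.32},
    {"tx": 0,"ty": 0,"tz": 0,"wx": 0,"wy": 0,"wz": 0,"gripper": 0.3},
    {"tx": 0,"ty": 0,"tz": 0,"wx": 0,"wy": 0,"wz": 0,"gripper": 0.28},
  ],
)

```text
time: 14.62
position: [0.6077, -0.1648, 0.0465]
tool_rot: [3.126, -0.315, -0.0]
ft_force: [0.7, 0.0, -1.3]
grip_width: 0.338
grip_force: 25.0
```

>>> jog_arm(
  increments=[
    {"tx": 0,"ty": 0,"tz": 0,"wx": 0,"wy": 0,"wz": 0,"gripper": 0.25},
    {"tx": 0,"ty": 0,"tz": 0,"wx": 0,"wy": 0,"wz": 0,"gripper": 0.25},
    {"tx": 0,"ty": 0,"tz": 0,"wx": 0,"wy": 0,"wz": 0,"gripper": 0.25},
    {"tx": 0,"ty": 0,"tz": 0,"wx": 0,"wy": 0,"wz": 0,"gripper": 0.25},
    {"tx": 0,"ty": 0,"tz": 0,"wx": 0,"wy": 0,"wz": 0,"gripper": 0.25},
  ],
)

```text
time: 15.03
position: [0.6077, -0.1648, 0.0465]
tool_rot: [3.126, -0.315, -0.0]
ft_force: [0.3, 0.2, -0.6]
grip_width: 0.338
grip_force: 25.0
```

>>> jog_arm(
  increments=[
    {"tx": 0,"ty": 0,"tz": -4,"wx": 0,"wy": 0,"wz": 0,"gripper": 0.25},
    {"tx": 0,"ty": 0,"tz": -12,"wx": 0,"wy": 0,"wz": 0,"gripper": 0.25},
    {"tx": 0,"ty": 0,"tz": -24,"wx": 0,"wy": 0,"wz": 0,"gripper": 0.25},
    {"tx": 0,"ty": 0,"tz": -38,"wx": 0,"wy": 0,"wz": 0,"gripper": 0.25},
    {"tx": 0,"ty": 0,"tz": -52,"wx": 0,"wy": 0,"wz": 0,"gripper": 0.25},
  ],
)

```text
time: 15.45
position: [0.6081, -0.1649, 0.1006]
tool_rot: [3.125, -0.315, 0.002]
ft_force: [-0.4, -0.0, -1.2]
grip_width: 0.336
grip_force: 25.0
```

>>> jog_arm(
  increments=[
    {"tx": 0,"ty": 0,"tz": -14,"wx": 0,"wy": 0,"wz": 0,"gripper": 0.25},
    {"tx": 0,"ty": 0,"tz": -28,"wx": 0,"wy": 0,"wz": 0,"gripper": 0.25},
    {"tx": 0,"ty": 0,"tz": -42,"wx": 0,"wy": 0,"wz": 0,"gripper": 0.25},
    {"tx": 0,"ty": 0,"tz": -54,"wx": 0,"wy": 0,"wz": 0,"gripper": 0.25},
    {"tx": 0,"ty": 0,"tz": -62,"wx": 0,"wy": 0,"wz": 0,"gripper": 0.25},
  ],
)

```text
time: 15.87
position: [0.6085, -0.1649, 0.1631]
tool_rot: [3.125, -0.315, 0.004]
ft_force: [0.0, -0.1, 0.2]
grip_width: 0.339
grip_force: 25.0
```

>>> jog_arm(
  increments=[
    {"tx": 0,"ty": 0,"tz": 0,"wx": 0,"wy": 0,"wz": 0,"gripper": 0.25},
    {"tx": 0,"ty": 0,"tz": 0,"wx": 0,"wy": 0,"wz": 0,"gripper": 0.25},
    {"tx": 0,"ty": 0,"tz": 0,"wx": 0,"wy": 0,"wz": 0,"gripper": 0.25},
    {"tx": 0,"ty": 0,"tz": 0,"wx": 0,"wy": 0,"wz": 0,"gripper": 0.25},
    {"tx": 0,"ty": 0,"tz": 0,"wx": 0,"wy": 0,"wz": 0,"gripper": 0.25},
  ],
)

```text
time: 16.28
position: [0.6072, -0.1647, 0.1595]
tool_rot: [-3.125, 0.315, 0.003]
ft_force: [0.2, 0.7, 0.1]
grip_width: 0.34
grip_force: 25.0
```

```bash
python3 - <<'E'
from h import *
delta([.6077,-.1647,.15],-.2); s=ctrl.get_state(); print(s["grip_width"],s["grip_force"],abs(s["qd"]).max())
s=img("scene")
c=s["color"].astype(int)
m=(c[...,2]-c[...,0]>50)&(c[...,2]-c[...,1]>50); m[:150]=0; m[235:]=0; m[:,:290]=0; m[:,335:]=0
yy,xx=np.nonzero(m); print("red px",len(xx),xx.mean(),yy.mean())
print("expected held", proj(s,[.6077,-.1647,.122]), "on mat", proj(s,[.6066,-.1647,.017]))
cv2.imwrite("pics/c10.png",cv2.resize(s["color"][130:250,250:400],None,fx=5,fy=5,interpolation=cv2.INTER_CUBIC))
E
```

```text
t 16.28 pos [ 0.6072 -0.1647  0.1595] case [ 0.0521 -0.0346] yaw -0.201 tilt 0.1 F [0.2 0.7 0.1] d [ 0.5 -0.1  9.5] wz -0.001
0.34048668876905835 24.95176250115037 0.003971752880952629
red px 2 323.0 184.5
expected held [320.79240134 184.97455729] on mat [319.38726263 217.19955504]
```

View pics/c10.png

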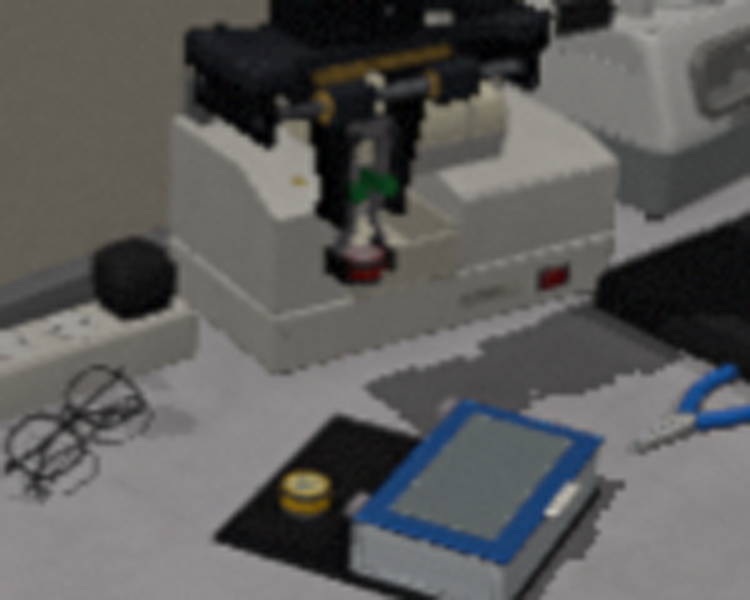

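The crop shows the red lens held between the jaws at (362,265), about 13 cm up. The lid is shut and the yellow lens is still standing at (305,492). Handing in.

```bash
python3 -c "
from bench import ctrl
print(ctrl.close_job())"
```

```text
the job is handed in; nothing more can be done
None
```

I handed the job in with the lid shut and the red lens held still in the tongs' jaws about 13 cm above the desk; I left the yellow lens and the other things alone, and the hand-in returned no verdict.

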